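# Hold a bored block in the corner of the drilling plate for clamping

### The job

Slide the oblong bored steel block straight up off its rod on the wooden stand, set it flat on the drilling plate and press it into the corner, its long side flush against the long fence and its end against the short stop. Finish still holding it there, pressed steadily against both fences as firmly as a hand would, so that I can swing the strap over and clamp it for drilling. Keep it upright, do not ram the fences, and leave everything else where it is.

Things in the scene. Friction and masses are not known exactly. Their poses are not given: they have to be found in the camera images.
- block_center (a point): centre (half-way up) of the oblong plain steel block, 40 (its x) x 60 (its y) x 45 high (its z, up), 0.55 to 0.8 kg, 24 bore upright through its middle. It stands over one of the stand's three rods (any of them), its 60 side within 35 degrees of the row. Grip it across the 40 width, on its upper 30 mm so that the fingertips clear the fences later, with about 60 N
- rod_stand: fixed timber base, 90 (x) x 340 (y) x 30 high, turned up to 15 degrees, with three upright steel rods, 18 dia, at its y = -100, 0 and +100; rod tops 63 above the timber, 93 above the bench. Origin: centre of its underside, on the bench. Round parts stand on the other two rods. A part is off its rod once its underside is above 93
- corner (a point): point on the drilling plate's top (18 above the bench) where the lines of the two fence faces meet. x points to the long fence, y along its face away from the short stop, z up. Pressed home, the block's centre is at x = -20, y = +30, z = +22.5 in this frame, its 60 side along y; the plate is free at -x, +y. The plate (fixed, 240 x 260) is turned up to 20 degrees
- long_fence: the long fence, fixed steel bar on the plate, 25 (x) x 130 (y) x 12 high; origin: centre of its underside; working face 12.5 to its -x side (towards the robot). A clamp strap parked along y, top 52 above the plate, begins 48 beyond the fence's centre in +x; its stud, 62 beyond, is 78 high
- end_stop: the short stop, fixed steel block on the plate, 72 (x) x 25 (y) x 36 high; origin: centre of its underside; working face 12.5 to its +y side (left). 8 mm chip gap between it and the long fence
- collar: round steel collar, 48 dia x 50 high, 24 bore, stands on another rod of the stand; leave it
- flange_ring: flat round steel ring, 68 dia x 16 high, 24 bore, lies over another rod of the stand; leave it
- spanner: open-ended spanner, 150 long, lying at the left edge of the drilling plate; leave it
- chip_brush: brush with a wooden handle lying on the bench left of the stand; leave it
- hammer: hammer lying on the bench right of the plate; leave it
- oil_bottle: grey plastic bottle, 60 dia x 170 high, at the far side of the stand; leave it
- timber_a: lower of two stacked timber packing blocks, 90 x 220 x 45, far side of the bench; leave it
- timber_b: upper timber packing block, 80 x 180 x 40, on the other; leave it
- flat_bar: dark steel flat bar, 30 x 320 x 8, far side of the bench; leave it
Not all that is in view belongs to the job. Leave any green or yellow look-alike of the part that bears block_center alone.

How it is judged (in metres and radians):
On the way:
1. the block is lifted clear of its rod in the gripper (z of block_center in the frame of rod_stand above 0.117 m and contact force between the fingers and block above 2 N), for 0.1 s.
At the end, for the whole second after the job is handed in: The block stands flat on the plate, upright and along the long fence within 2.5 degrees, its centre within 2 mm of home in the corner, pressing each fence with over 3 N, still, with the gripper's fingers bearing on it with over 3 N, through the second after the program ends (contact force between block and long_fence above 3 N and contact force between block and end_stop above 3 N and x of block_center in the frame of corner between -0.022 and -0.018 m and y of block_center in the frame of corner between 0.028 and 0.032 m and z of block_center in the frame of corner between 0.02 and 0.025 m and angle between the y axis of block_center and the y axis of corner, either way round below 0.045 rad and angle between block_center's own z axis and vertical below 0.045 rad and contact force between the fingers and block above 3 N and linear speed of block below 0.01 m/s); the arm keeps its last pose, push and grip.
It fails at once if another thing on the bench, plate or stand is shifted more than 15 mm (distance of any of collar, flange_ring, spanner, chip_brush, hammer, oil_bottle, timber_a, timber_b, flat_bar from where it was at the start of the episode above 0.015 m).
It fails at once if the block is rammed into a fence (more than 70 N) (contact force between block and long_fence above 70 N or contact force between block and end_stop above 70 N).
It fails at once if the block is tipped over (more than 35 degrees) (angle between block_center's own z axis and vertical above 0.6 rad).
It also fails if it takes over 62 s, if anything falls off the work surface, if the arm or the gripper's body presses on something with over 40 N, if the wrist force passes 120 N, or if a joint passes its speed limit or range.

### The arm

A 6-joint arm with a two-finger parallel gripper is mounted at the origin on the work surface. World frame = base frame: x ahead of the robot, y to its left, z up, the work surface at z = 0. Lengths are in mm, angles in rad, forces in N, time in s.
With the tool pointing down it reaches from about 300 to 775 mm from the base axis. Payload 14.6 kg.
Tool frame: the origin (TCP) lies midway between the tips of the shut fingers; the grasp point (between the pads) lies 19 mm behind it; z points along the fingers, y is the direction in which the jaws open and shut (so a half turn about z gives the same grasp; the last joint's range is limited). The gripper opens to 94 mm and grips with 3 to 60 N. Pads are 16 mm wide; open, the fingers measure 119 mm over their backs; the gripper's body (75 mm by 177 mm) begins 78 mm behind the grasp point.
Start: joints at [1.044, 0.3, 1.521, -0, 1.321, -0.067], TCP at [244.069, 492.869, 205.446] pointing down, gripper open.
Joint ranges: [-3.03, 3.03], [-0.79, 2.21], [0.23, 2.52], [-1.04, 4.18], [0, 3.07], [-2.55, 2.55]. Speed limits (rad/s): [2.22, 2.22, 2.57, 3.14, 3.14, 3.14].

### API

Orientations are given as [roll, pitch, yaw] about the fixed x, y, z axes, in that order (R = Rz(yaw) Ry(pitch) Rx(roll)).
In Python, from cell import manip gives the robot as it stands.
- The arm moves only by the tool play_rows, never from a script. Its argument "commands" is a list of rows, each an object of numbers: "x", "y", "z": the shift along the tool's x, y, z in m; "wx", "wy", "wz": the turn, a rotation vector about the tool's x, y, z in degrees; "grip": the opening, from 0 (shut) to 1 (fully open). In form: [{"x": .., "y": .., "z": .., "wx": .., "wy": .., "wz": .., "grip": ..}, ...]. A call has 1 to 20 rows; each row shifts and turns the commanded pose from where the row before left it, along the tool's axes as they then stand; what a row does not reach is not made up. A row lasts 1/8 s, in which the tool goes at most 62.5 mm and 10.7 degrees, less where a joint would pass 70% of its speed; a pose out of reach is approached as far as the arm can. A call is refused whole if a number of a shift passes 0.0625 or a number of a turn 10.7, either way. A call with a gripper value outside its range is refused whole. The fingers move at their own pace and stop on an object; "squeeze" is the grip in N (left out, the last holds). Time passes only in rows, so rows that do not move let the fingers close. It gives the time, the measured TCP pose, the force and the opening at its end, in the units of the state.
- manip.read_state(): the state, without advancing time (a new reading comes with each control period).
- manip.camera(name): name is "scene" or "side" or "wrist"; returns (picture, depth): 384x512x3 uint8, red, green, blue; 384x512 float32, mm along the optical axis (not along the pixel's ray), 0 where there is no reading.
- manip.camera_info(name): a dict with "intrinsics" (3x3 intrinsics, pixels), "k1" (the pictures are not rectified: a ray, as slopes to the right and down, at radius r is drawn at 1 + k1 r^2 times it, then the intrinsics apply), "camera_from_world" (4x4, takes a point from world to camera coordinates); the wrist camera has in their place "tool_from_camera" (4x4, takes a point from camera to tool coordinates, whose origin is the TCP and whose axes are the flange's). Camera axes: x right, y up, looking along -z (the intrinsics and any distortion apply to the point x, -y, -z); pixel columns grow to the right and rows downward; lengths in mm; the calibration is good to about 2 mm. A picture is of the moment at which its call begins: read the wrist's pose just before it. camera_info takes no time and is no camera call.
- manip.sign_off(): hands the job in, once; it reports no verdict.
The state is a dict: "clock": time; "joints": joint angles; "qd": joint speeds; "effort": joint torques, N m; "eef_pos": TCP position; "eef_rot": TCP orientation; "wrist_force": force on the tool from outside, world axes, zero at the start; "moment": the same for the moment, N m; "finger_gap": finger opening in mm.
Only numpy, scipy, OpenCV 4.12 (cv2) and the standard library are available. Lean on these libraries where they do the work, as an engineer would, in place of code of your own. Each camera call takes 0.05 s, during which the arm holds its last target.

## Working session

There is one attempt and no reset: what is moved stays moved. The work goes in short steps, Python scripts to look and compute and a tool call to move; the robot and the scene stay as the last step left them, time stands still between calls to the robot, and variables do not carry over. Pictures are saved under pics/ and viewed, and the job is handed in when it is done.

Besides the shell and the picture viewer there is one more tool, called after "Emit:" as a command line: name --argument value ..., lists and objects as JSON in quotes. play_rows: Moves the arm, as the interface text tells. Its arguments: {"type":"object","properties":{"commands":{"type":"array"},"squeeze":{"type":"number"}},"required":["commands"]}

```bash
ls; mkdir -p pics; cat > h.py <<'E'
import numpy as np, cv2
from cell import manip
from scipy.spatial.transform import Rotation as R
def snap(name,fn):
    s=manip.read_state()
    im,d=manip.camera(name)
    np.savez(f'pics/{fn}.npz',im=im,d=d,pos=s['eef_pos'],rot=s['eef_rot'])
    cv2.imwrite(f'pics/{fn}.png',im[:,:,::-1]); return s,im,d
def T(name,pos=None,rot=None):
    ci=manip.camera_info(name)
    if name!='wrist': return np.linalg.inv(np.array(ci['camera_from_world']))
    M=np.eye(4);M[:3,:3]=R.from_euler('xyz',rot).as_matrix();M[:3,3]=pos
    return M@np.array(ci['tool_from_camera'])
def rays(name,uv):
    ci=manip.camera_info(name);K=np.array(ci['intrinsics'],float);k=ci['k1']
    return cv2.undistortPoints(np.array(uv,float).reshape(-1,1,2),K,np.array([k,0,0,0.])).reshape(-1,2)
def cloud(name,d,pos=None,rot=None,uv=None):
    if uv is None:
        v,u=np.mgrid[0:d.shape[0],0:d.shape[1]];uv=np.c_[u.ravel(),v.ravel()];z=d.ravel()
    else: uv=np.array(uv);z=d[uv[:,1],uv[:,0]]
    n=rays(name,uv);P=np.c_[n[:,0]*z,-n[:,1]*z,-z,np.ones(len(z))]
    return (T(name,pos,rot)@P.T).T[:,:3]
def onplane(name,uv,h,pos=None,rot=None):
    n=rays(name,uv);M=T(name,pos,rot);D=np.c_[n[:,0],-n[:,1],-np.ones(len(n))]@M[:3,:3].T;o=M[:3,3]
    return o+D*((h-o[2])/D[:,2])[:,None]
E
python3 - <<'E'
from h import *
for n in('scene','side','wrist'):
    s,im,d=snap(n,n+'0')
    print(manip.camera_info(n))
print(s)
E
```

```text
pics
{'intrinsics': array([[461.95435834,   0.        , 251.17875492],
       [  0.        , 461.95435834, 184.36403303],
       [  0.        ,   0.        ,   1.        ]]), 'k1': 0.025154897748691635, 'camera_from_world': array([[-7.80242669e-01,  6.25476890e-01, -1.95068756e-04,
         4.51596860e+02],
       [-4.02574512e-01, -5.01947382e-01,  7.65494995e-01,
         1.62559560e+02],
       [ 4.78701515e-01,  5.97350388e-01,  6.43441819e-01,
        -1.80040991e+03],
       [ 0.00000000e+00,  0.00000000e+00,  0.00000000e+00,
         1.00000000e+00]])}
{'intrinsics': array([[425.78585586,   0.        , 259.53832511],
       [  0.        , 425.78585586, 190.71880961],
       [  0.        ,   0.        ,   1.        ]]), 'k1': -0.03385089755522284, 'camera_from_world': array([[ 7.27361030e-01, -6.86249257e-01, -2.80869676e-03,
        -4.26737369e+02],
       [ 5.32840592e-01,  5.62173304e-01,  6.32488799e-01,
        -3.31025631e+02],
       [-4.32465994e-01, -4.61544292e-01,  7.74564413e-01,
        -1.14012908e+03],
       [ 0.00000000e+00,  0.00000000e+00,  0.00000000e+00,
 
[... 543 characters left out ...]
.00000000e+00,
         1.00000000e+00]])}
{'clock': 0.1, 'joints': array([ 1.04440199e+00,  3.00412906e-01,  1.52151470e+00,  2.86892053e-06,
        1.32070936e+00, -6.66135637e-02]), 'qd': array([-0.00082198, -0.00078004, -0.00290996, -0.00029915,  0.00033549,
        0.00011612]), 'effort': array([ 1.55575359e-03, -5.32641399e+01, -3.53286195e+01,  7.09296344e-02,
        2.35026958e-02, -3.26319264e-05]), 'eef_pos': array([243.95281643, 492.67292435, 204.94633229]), 'eef_rot': array([-3.14055084e+00, -7.22870598e-05,  2.68181113e+00]), 'wrist_force': array([ 0.44328038,  0.11084083, -0.4299335 ]), 'moment': array([ 0.0167745 , -0.01722664, -0.03815343]), 'finger_gap': 94.14319594380358}
```

View pics/scene0.png

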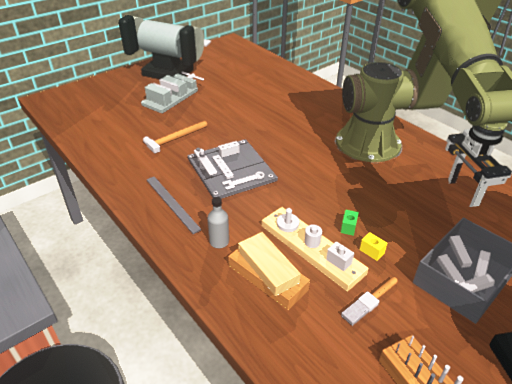

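View pics/side0.png

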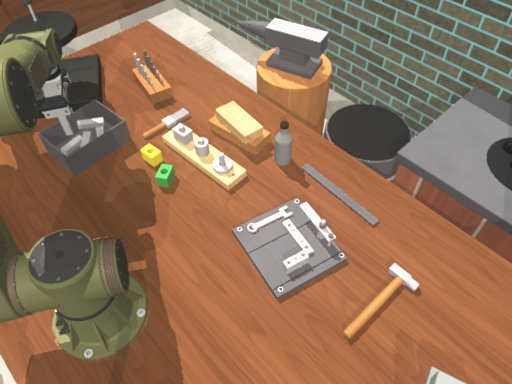

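View pics/wrist0.png

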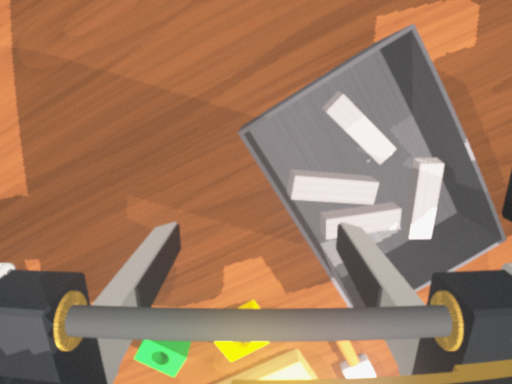

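Candidates: the grey oblong on the stand's end rod at scene (341,256) / side (182,133), the green block at scene (349,222), and the yellow block at scene (374,246). The grey bars lie in the bin. Only the grey oblong is plain steel and on a rod. I'll confirm in a crop and measure.

```bash
python3 - <<'E'
import cv2,numpy as np
a=cv2.imread('pics/scene0.png');b=cv2.imread('pics/side0.png')
c1=cv2.resize(a[200:300,250:400],None,fx=5,fy=5,interpolation=cv2.INTER_CUBIC)
c2=cv2.resize(b[110:200,145:265],None,fx=6,fy=6,interpolation=cv2.INTER_CUBIC)
c3=cv2.resize(b[190:300,220:360],None,fx=5,fy=5,interpolation=cv2.INTER_CUBIC)
for i,c in enumerate((c1,c2,c3)): cv2.imwrite(f'pics/crop{i}.png',c)
E
```

```text
(no output)
```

View pics/crop0.png

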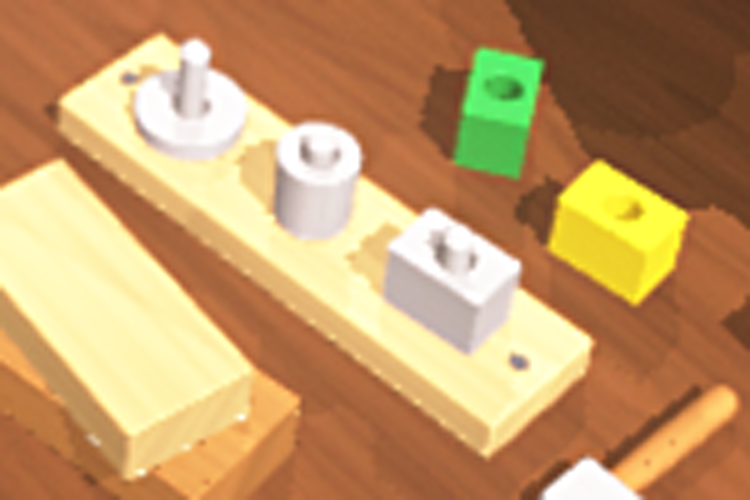

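View pics/crop2.png

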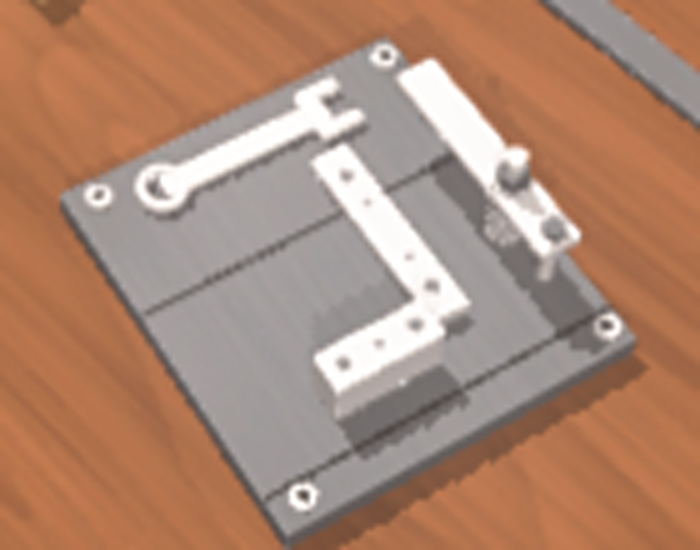

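The crop confirms it: the plain steel oblong block is on the left rod (crop 455,275), with the collar in the middle and the ring at the far end. In the side crop the long fence runs (340,165)-(440,300) and the short stop (330,370)-(440,330). Measuring from depth.

```bash
python3 - <<'E'
from h import *
for n in('scene','side'):
    f=np.load(f'pics/{n}0.npz');P=cloud(n,f['d']);P=P.reshape(384,512,3)
    v=f['d']>0
    if n=='scene': box=(slice(200,300),slice(250,400))
    else: box=(slice(110,200),slice(145,265))
    Q=P[box].reshape(-1,3);im=f['im'][box].reshape(-1,3).astype(int)
    Q=Q[v[box].ravel()];im=im[v[box].ravel()]
    grey=(im.max(1)-im.min(1))<30
    s=Q[(abs(Q[:,2]-30)<4)&~grey]; print(n,'timber',len(s),cv2.minAreaRect(s[:,:2].astype(np.float32)))
    g=Q[grey&(Q[:,2]>20)]
    for lo,hi,l in((71,79,'block/collar top'),):
        t=g[(g[:,2]>lo)&(g[:,2]<hi)];
        from scipy.cluster.hierarchy import fclusterdata
        c=fclusterdata(t[:,:2],8,'distance')
        for k in set(c):
            q=t[c==k]
            if len(q)>8: print(l,len(q),q.mean(0),cv2.minAreaRect(q[:,:2].astype(np.float32)))
    # plate
    px=(slice(140,195),slice(185,280)) if n=='scene' else (slice(190,300),slice(220,360))
    Q=P[px].reshape(-1,3); 
    for z0,z1 in((14,22),(26,34),(49,59)):
        t=Q[(Q[:,2]>z0)&(Q[:,2]<z1)];print('z',z0,z1,len(t),cv2.minAreaRect(t[:,:2].astype(np.float32)),t[:,2].mean())
E
```

```text
scene timber 1718 ((563.7892456054688, 311.8778991699219), (354.2962341308594, 387.6997375488281), 41.659908294677734)
block/collar top 13 [569.07659224 165.60285724  75.65294647] ((568.3213500976562, 165.4409942626953), (7.379698276519775, 15.000640869140625), 50.16285705566406)
block/collar top 206 [554.49302912 362.1212941   75.08297941] ((552.6876831054688, 360.01422119140625), (44.23544692993164, 61.71268844604492), 9.448128700256348)
block/collar top 66 [566.52145278 267.73819911  76.2454627 ] ((563.4083251953125, 266.098876953125), (39.215484619140625, 42.71611404418945), 58.09495544433594)
z 14 22 1972 ((515.18408203125, -194.22000122070312), (267.7320556640625, 242.02932739257812), 77.535888671875) 18.144556424484158
z 26 34 267 ((531.1521606445312, -198.66656494140625), (245.94583129882812, 167.03517150878906), 83.73464965820312) 29.501544083618633
z 49 59 98 ((523.4207763671875, -262.47393798828125), (35.796844482421875, 168.440673828125), 85.94515228271484) 54.16331993503669
side timber 862 ((550.1710205078125, 268.7481689453125), (302.31060791015625, 421.8271789550781), 
[... 200 characters left out ...]
[548.67332762 356.19891757  76.19438311] ((552.3124389648438, 359.9463806152344), (42.832279205322266, 62.22434997558594), 9.400107383728027)
block/collar top 16 [548.96456783 243.77537712  74.93847967] ((552.10986328125, 243.8156280517578), (12.010306358337402, 36.78988265991211), 68.59883880615234)
z 14 22 3479 ((589.484619140625, -212.85317993164062), (263.1108703613281, 391.8539733886719), 77.28378295898438) 19.694994727002506
z 26 34 563 ((509.5881652832031, -197.41319274902344), (245.7565155029297, 229.0190887451172), 78.17546081542969) 30.064535160312122
z 49 59 216 ((516.8381958007812, -261.5337219238281), (47.89055252075195, 153.53985595703125), 87.14922332763672) 55.531134163622966
```

```bash
cat >> h.py <<'E'
def plan(x,y,z,yawdeg):
    s=manip.read_state();p=s['eef_pos'];r=R.from_euler('xyz',s['eef_rot'])
    d=r.inv().apply(np.array([x,y,z])-p)
    rt=R.from_euler('xyz',[np.pi,0,np.radians(yawdeg)])
    w=np.degrees((r.inv()*rt).as_rotvec())
    print('pos',p.round(1),'yaw',np.degrees(s['eef_rot']).round(2),'F',s['wrist_force'].round(1),'gap',round(s['finger_gap'],1),'t',round(s['clock'],2))
    print('tool shift mm',d.round(1),'rot',w.round(2))
E
python3 -c "
from h import *
plan(552.5,360,190,99.4)"
```

```text
pos [244.  492.7 205.1] yaw [-179.95   -0.    153.66] F [0.5 0.3 0.3] gap 94.2 t 0.15
tool shift mm [-335.4   18.    15. ] rot [-5.000e-02  2.000e-02  5.426e+01]
```

Emit:
play_rows --commands '[{"x":-0.024,"y":0.0013},{"x":-0.045,"y":0.0025},{"x":-0.05,"y":0.003,"z":0.003},{"x":-0.05,"y":0.003,"z":0.004},{"x":-0.05,"y":0.003,"z":0.004},{"x":-0.05,"y":0.003,"z":0.004},{"x":-0.045,"y":0.0012},{"x":-0.0214,"y":0.001},{"wz":9},{"wz":9},{"wz":9},{"wz":9},{"wz":9},{"wz":9.2},{},{}]'

```text
$.commands[0]: bad value
```

```bash
python3 -c "
from h import *
snap('wrist','w1')
plan(552.5,360,190,99.4)"
```

```text
pos [244.  492.8 205.1] yaw [-179.96   -0.    153.65] F [-0.4 -0.4  0. ] gap 94.1 t 0.2
tool shift mm [-335.4   17.9   15.1] rot [-4.000e-02  2.000e-02  5.425e+01]
```

View pics/w1.png

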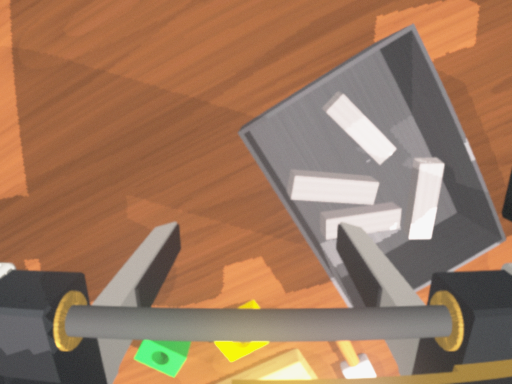

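Emit:
play_rows --commands '[{"x":-0.024,"y":0.0013,"z":0,"wx":0,"wy":0,"wz":0,"grip":1},{"x":-0.045,"y":0.0025,"z":0,"wx":0,"wy":0,"wz":0,"grip":1},{"x":-0.05,"y":0.003,"z":0.003,"wx":0,"wy":0,"wz":0,"grip":1},{"x":-0.05,"y":0.003,"z":0.004,"wx":0,"wy":0,"wz":0,"grip":1},{"x":-0.05,"y":0.003,"z":0.004,"wx":0,"wy":0,"wz":0,"grip":1},{"x":-0.05,"y":0.003,"z":0.004,"wx":0,"wy":0,"wz":0,"grip":1},{"x":-0.045,"y":0.0012,"z":0,"wx":0,"wy":0,"wz":0,"grip":1},{"x":-0.0214,"y":0.001,"z":0,"wx":0,"wy":0,"wz":0,"grip":1},{"x":0,"y":0,"z":0,"wx":0,"wy":0,"wz":9,"grip":1},{"x":0,"y":0,"z":0,"wx":0,"wy":0,"wz":9,"grip":1},{"x":0,"y":0,"z":0,"wx":0,"wy":0,"wz":9,"grip":1},{"x":0,"y":0,"z":0,"wx":0,"wy":0,"wz":9,"grip":1},{"x":0,"y":0,"z":0,"wx":0,"wy":0,"wz":9,"grip":1},{"x":0,"y":0,"z":0,"wx":0,"wy":0,"wz":9.2,"grip":1},{"x":0,"y":0,"z":0,"wx":0,"wy":0,"wz":0,"grip":1},{"x":0,"y":0,"z":0,"wx":0,"wy":0,"wz":0,"grip":1}]'

```text
clock: 2.2
eef_pos: [552.6, 360.1, 190.3]
eef_rot: [-3.141, 0.0, 1.739]
wrist_force: [0.4, 0.0, 0.2]
finger_gap: 94.0
```

```bash
python3 -c "
from h import *
snap('wrist','w2')
plan(552.5,360,190,99.4)"
```

```text
pos [552.6 360.1 190.3] yaw [-1.7999e+02  1.0000e-02  9.9630e+01] F [-0.5 -0.1  0.2] gap 93.9 t 2.25
tool shift mm [-0.1 -0.1  0.3] rot [-0.01  0.01  0.23]
```

View pics/w2.png

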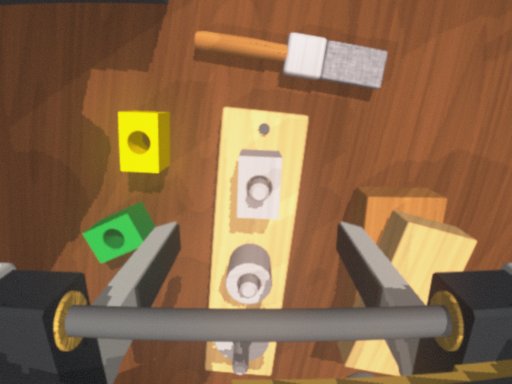

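The wrist view shows the steel block at (259,188), the collar at (248,280), the brush at the top, and the yellow and green blocks at the left.

```bash
cat > blk.py <<'E'
from h import *
f=np.load('pics/w2.npz');d=f['d'];P=cloud('wrist',d,f['pos'],f['rot']).reshape(384,512,3)
b=(slice(140,230),slice(225,300))
m=(abs(P[b][...,2]-75)<3)
mu=(m*255).astype(np.uint8)
cs,_=cv2.findContours(mu,cv2.RETR_EXTERNAL,cv2.CHAIN_APPROX_NONE)
c=max(cs,key=cv2.contourArea).reshape(-1,2)
uv=c+np.array([225,140]); print(uv.min(0),uv.max(0),P[b][m][:,2].mean())
q=onplane('wrist',uv,75,f['pos'],f['rot'])[:,:2].astype(np.float32)
print(cv2.minAreaRect(q))
p=P[b][m][:,:2].astype(np.float32);print(cv2.minAreaRect(p))
for z in (88,96):pass
t=P[b].reshape(-1,3);t=t[t[:,2]>86];print('rod',len(t),t.mean(0))
E
python3 blk.py
```

```text
[237 156] [282 219] 73.94736159898784
((553.4418334960938, 359.5357360839844), (39.85993957519531, 60.204044342041016), 7.018741130828857)
((553.516845703125, 359.0701904296875), (40.051239013671875, 60.34738540649414), 7.0656938552856445)
rod 338 [551.91323704 367.77750289 118.86675273]
```

```bash
cat >> blk.py <<'E'
M=np.zeros(d.shape,bool);M[b]=m
for nm,sel in(('L',0),('R',-1)):
    pts=np.array([[np.flatnonzero(M[r])[sel],r] for r in range(164,213)])
    q=onplane('wrist',pts,75,f['pos'],f['rot'])[:,:2].astype(np.float32);v=cv2.fitLine(q,cv2.DIST_HUBER,0,.01,.01).ravel();print(nm,np.degrees(np.arctan2(v[1],v[0])),v[2:])
for nm,sel in(('T',0),('B',-1)):
    pts=np.array([[c_,np.flatnonzero(M[:,c_])[sel]] for c_ in range(244,276)])
    q=onplane('wrist',pts,75,f['pos'],f['rot'])[:,:2].astype(np.float32);v=cv2.fitLine(q,cv2.DIST_HUBER,0,.01,.01).ravel();print(nm,np.degrees(np.arctan2(v[1],v[0])),v[2:])
cv2.imwrite('pics/w2c.png',cv2.resize(f['im'][135:235,205:315,::-1],None,fx=6,fy=6,interpolation=cv2.INTER_CUBIC)[:600])
E
python3 blk.py
```

```text
[237 156] [282 219] 73.94736159898784
((553.4418334960938, 359.5357360839844), (39.85993957519531, 60.204044342041016), 7.018741130828857)
((553.516845703125, 359.0701904296875), (40.051239013671875, 60.34738540649414), 7.0656938552856445)
rod 338 [551.91323704 367.77750289 118.86675273]
L -82.70865 [533.89856 359.89847]
R -82.60806 [572.43195 364.37878]
T 7.1227384 [546.9439  388.57895]
B 7.1829705 [559.3545 330.5951]
```

View pics/w2c.png

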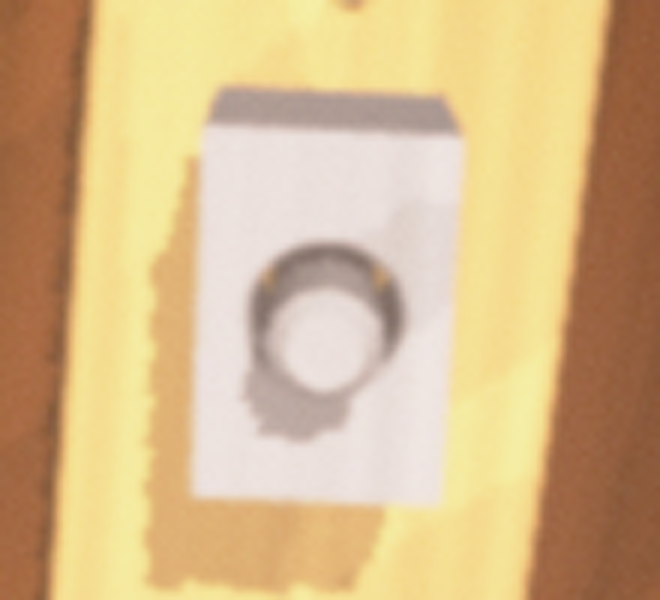

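```bash
python3 -c "
from h import *
plan(553.4,359.5,48,97.3)"
```

```text
pos [552.6 360.1 190.3] yaw [-1.7999e+02  1.0000e-02  9.9630e+01] F [-0.5 -0.1  0.2] gap 93.9 t 2.25
tool shift mm [ -0.7   0.7 142.3] rot [-0.01  0.01  2.33]
```

Emit:
play_rows --commands '[{"x":-0.0007,"y":0.0007,"z":0.02,"wx":0,"wy":0,"wz":2.3,"grip":1},{"x":0,"y":0,"z":0.035,"wx":0,"wy":0,"wz":0,"grip":1},{"x":0,"y":0,"z":0.035,"wx":0,"wy":0,"wz":0,"grip":1},{"x":0,"y":0,"z":0.03,"wx":0,"wy":0,"wz":0,"grip":1},{"x":0,"y":0,"z":0.015,"wx":0,"wy":0,"wz":0,"grip":1},{"x":0,"y":0,"z":0.007,"wx":0,"wy":0,"wz":0,"grip":1},{"x":0,"y":0,"z":0,"wx":0,"wy":0,"wz":0,"grip":1},{"x":0,"y":0,"z":0,"wx":0,"wy":0,"wz":0,"grip":0.5},{"x":0,"y":0,"z":0,"wx":0,"wy":0,"wz":0,"grip":0.5},{"x":0,"y":0,"z":0,"wx":0,"wy":0,"wz":0,"grip":0.5},{"x":0,"y":0,"z":0,"wx":0,"wy":0,"wz":0,"grip":0.5}]' --squeeze 60

```text
clock: 3.62
eef_pos: [553.4, 359.6, 48.6]
eef_rot: [3.141, -0.0, 1.696]
wrist_force: [-0.4, 0.2, 0.6]
finger_gap: 57.4
```

Emit:
play_rows --commands '[{"x":0,"y":0,"z":0,"wx":0,"wy":0,"wz":0,"grip":0.38},{"x":0,"y":0,"z":0,"wx":0,"wy":0,"wz":0,"grip":0.2},{"x":0,"y":0,"z":0,"wx":0,"wy":0,"wz":0,"grip":0},{"x":0,"y":0,"z":0,"wx":0,"wy":0,"wz":0,"grip":0},{"x":0,"y":0,"z":0,"wx":0,"wy":0,"wz":0,"grip":0},{"x":0,"y":0,"z":0,"wx":0,"wy":0,"wz":0,"grip":0}]' --squeeze 60

```text
clock: 4.38
eef_pos: [553.4, 359.6, 48.4]
eef_rot: [-3.142, 0.0, 1.696]
wrist_force: [-1.2, 0.6, 0.4]
finger_gap: 39.4
```

Emit:
play_rows --commands '[{"x":0,"y":0,"z":-0.005,"wx":0,"wy":0,"wz":0,"grip":0},{"x":0,"y":0,"z":-0.01,"wx":0,"wy":0,"wz":0,"grip":0},{"x":0,"y":0,"z":-0.015,"wx":0,"wy":0,"wz":0,"grip":0},{"x":0,"y":0,"z":-0.015,"wx":0,"wy":0,"wz":0,"grip":0},{"x":0,"y":0,"z":-0.015,"wx":0,"wy":0,"wz":0,"grip":0},{"x":0,"y":0,"z":-0.02,"wx":0,"wy":0,"wz":0,"grip":0},{"x":0,"y":0,"z":-0.02,"wx":0,"wy":0,"wz":0,"grip":0},{"x":0,"y":0,"z":-0.015,"wx":0,"wy":0,"wz":0,"grip":0},{"x":0,"y":0,"z":-0.01,"wx":0,"wy":0,"wz":0,"grip":0},{"x":0,"y":0,"z":0,"wx":0,"wy":0,"wz":0,"grip":0},{"x":0,"y":0,"z":0,"wx":0,"wy":0,"wz":0,"grip":0}]'

```text
clock: 5.75
eef_pos: [553.2, 359.4, 172.6]
eef_rot: [-3.14, 0.0, 1.696]
wrist_force: [-1.0, -0.2, -7.0]
finger_gap: 39.4
```

```bash
python3 -c "
from h import *
snap('wrist','w3')
plan(500,-270,170,77.5)"
```

```text
pos [553.2 359.4 172.5] yaw [-1.7993e+02  3.0000e-02  9.7160e+01] F [-0.8  0.1 -6.7] gap 40.0 t 5.8
tool shift mm [-617.9 -131.2    3.1] rot [-0.07  0.04 19.66]
```

View pics/w3.png

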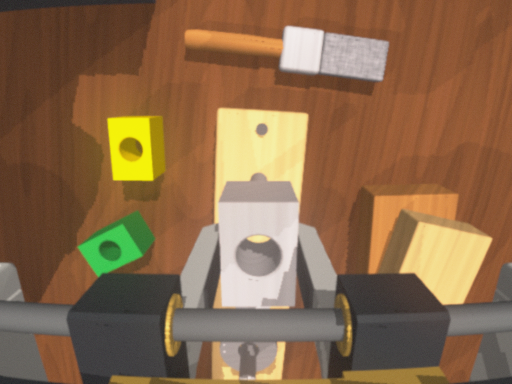

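The block came off the rod squarely. Its weight reads about 7 N. Next, the rough corner and bottle positions from the first views.

```bash
python3 -c "
from h import *
print(onplane('side',[[283,261],[303,253.6]],54)); print(onplane('side',[[282,223],[303,252]],30))
f=np.load('pics/scene0.npz');print(cloud('scene',f['d'],uv=[[218,235]]))
f=np.load('pics/side0.npz');print(cloud('side',f['d'],uv=[[283,150]]))
"
```

```text
[[ 447.37781614 -242.70741545   54.        ]
 [ 504.98077137 -264.6977222    54.        ]]
[[ 548.98470045 -139.28524318   30.        ]
 [ 520.70630954 -252.54126864   30.        ]]
[[772.44993118  87.81980845  59.69773522]]
[[735.8776982   43.92744012  78.81444629]]
```

```bash
python3 -c "
from h import *
plan(500,-330,190,77)"
```

```text
pos [553.2 359.4 172.5] yaw [-1.7993e+02  3.0000e-02  9.7160e+01] F [-0.8  0.1 -6.7] gap 40.0 t 5.8
tool shift mm [-677.4 -138.7  -16.9] rot [-0.07  0.05 20.16]
```

Emit:
play_rows --commands '[{"x":-0.02,"y":-0.004,"z":0,"wx":0,"wy":0,"wz":0,"grip":0},{"x":-0.035,"y":-0.007,"z":0,"wx":0,"wy":0,"wz":0,"grip":0},{"x":-0.045,"y":-0.0092,"z":-0.0013,"wx":0,"wy":0,"wz":0,"grip":0},{"x":-0.045,"y":-0.0092,"z":-0.0013,"wx":0,"wy":0,"wz":0,"grip":0},{"x":-0.045,"y":-0.0092,"z":-0.0013,"wx":0,"wy":0,"wz":0,"grip":0},{"x":-0.045,"y":-0.0092,"z":-0.0013,"wx":0,"wy":0,"wz":0,"grip":0},{"x":-0.045,"y":-0.0092,"z":-0.0013,"wx":0,"wy":0,"wz":0,"grip":0},{"x":-0.045,"y":-0.0092,"z":-0.0013,"wx":0,"wy":0,"wz":0,"grip":0},{"x":-0.045,"y":-0.0092,"z":-0.0013,"wx":0,"wy":0,"wz":0,"grip":0},{"x":-0.045,"y":-0.0092,"z":-0.0013,"wx":0,"wy":0,"wz":0,"grip":0},{"x":-0.045,"y":-0.0092,"z":-0.0013,"wx":0,"wy":0,"wz":0,"grip":0},{"x":-0.045,"y":-0.0092,"z":-0.0013,"wx":0,"wy":0,"wz":0,"grip":0},{"x":-0.045,"y":-0.0092,"z":-0.0013,"wx":0,"wy":0,"wz":0,"grip":0},{"x":-0.045,"y":-0.0092,"z":-0.0013,"wx":0,"wy":0,"wz":0,"grip":0},{"x":-0.045,"y":-0.0092,"z":-0.0013,"wx":0,"wy":0,"wz":0,"grip":0},{"x":-0.027,"y":-0.006,"z":0,"wx":0,"wy":0,"wz":0,"grip":0},{"x":-0.01,"y":-0.002,"z":0,"wx":0,"wy":0,"wz":0,"grip":0},{"x":0,"y":0,"z":0,"wx":0,"wy":0,"wz":10,"grip":0},{"x":0,"y":0,"z":0,"wx":0,"wy":0,"wz":10,"grip":0},{"x":0,"y":0,"z":0,"wx":0,"wy":0,"wz":0,"grip":0}]'

```text
clock: 8.3
eef_pos: [500.4, -328.7, 190.1]
eef_rot: [-3.141, -0.0, 1.348]
wrist_force: [0.7, -1.2, -6.5]
finger_gap: 39.5
```

Emit:
play_rows --commands '[{"x":0,"y":0,"z":0,"wx":0,"wy":0,"wz":0,"grip":0},{"x":0,"y":0,"z":0,"wx":0,"wy":0,"wz":0,"grip":0}]'

```text
clock: 8.55
eef_pos: [500.3, -329.2, 190.3]
eef_rot: [-3.141, -0.0, 1.349]
wrist_force: [0.2, -0.7, -6.5]
finger_gap: 39.9
```

```bash
python3 -c "
from h import *
snap('wrist','w4')
plan(500,-330,190,77)"
```

```text
pos [ 500.3 -329.3  190.3] yaw [-179.99   -0.     77.27] F [ 0.   0.8 -6.4] gap 39.8 t 8.6
tool shift mm [-0.8 -0.1  0.3] rot [-0.01 -0.    0.27]
```

View pics/w4.png

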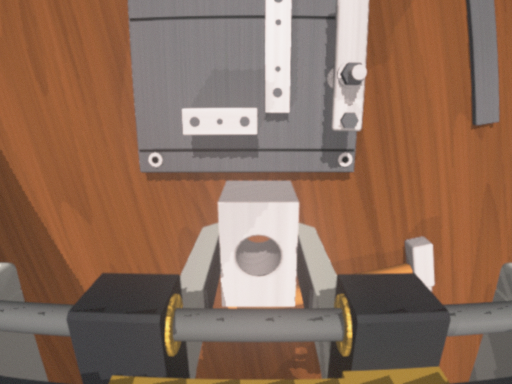

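The wrist view shows the long fence's working (left) edge at about col 265, rows 0-112. The stop's upper edge is at about row 108, cols 182-257. I'll fit both edges.

```bash
cat > cor.py <<'E'
from h import *
f=np.load('pics/w4.npz');d=f['d'];im=f['im'].astype(int)
P=cloud('wrist',d,f['pos'],f['rot']).reshape(384,512,3)
for u,v in((275,60),(200,121),(220,60),(350,110)): print((u,v),P[v,u].round(1),im[v,u])
g=im.mean(2)
def line(pts,h):
    pts=np.array(pts,float);q=onplane('wrist',pts,h,f['pos'],f['rot'])[:,:2].astype(np.float32)
    v=cv2.fitLine(q,cv2.DIST_HUBER,0,.01,.01).ravel(); r=np.abs((q-v[2:])@np.array([-v[1],v[0]]))
    return v,np.degrees(np.arctan2(v[1],v[0])),r.max(),q
def edge(prof,lo):  # subpixel half crossing
    th=(prof.min()+prof.max())/2
    i=np.flatnonzero((prof[:-1]<th)&(prof[1:]>=th))
    i=i[0]; return lo+i+(th-prof[i])/(prof[i+1]-prof[i])
L=[(edge(g[r,255:274],255),r) for r in range(24,100)]
S=[(c,edge(g[98:118,c],98)) for c in range(190,252)]
vl,al,rl,ql=line(L,30);vs,as_,rs,qs=line(S,54)
print('L',L[0],L[-1],al,rl);print('S',S[0],S[-1],as_,rs)
A=np.array([[vl[0],-vs[0]],[vl[1],-vs[1]]]);t=np.linalg.solve(A,vs[2:]-vl[2:]);c=vl[2:]+t[0]*vl[:2]
print('corner',c)
th=np.radians((al%180 + (as_%180)-90)/2) if 0 else np.radians(al%180)
ex=np.array([np.sin(th),-np.cos(th)]);ey=np.array([np.cos(th),np.sin(th)])
print('home',c-20*ex+30*ey,'yaw',np.degrees(th))
E
python3 cor.py
```

```text
(275, 60) [ 542.7 -217.6   28.4] [241 235 233]
(200, 121) [ 459.2 -258.6   53.2] [232 223 221]
(220, 60) [ 488.5 -203.7   16.4] [137 131 131]
(350, 110) [ 597.  -278.4   69.4] [232 222 220]
L (np.float64(264.64497041420117), 24) (np.float64(264.88), 99) 77.69284 0.18457796
S (190, np.float64(107.60714285714286)) (251, np.float64(107.30891719745223)) -12.794063 0.093301296
corner [ 522.9813 -260.0205]
home [ 509.8355 -226.4469] yaw 77.69284
```

```bash
python3 -c "
from h import *
plan(501.4,-209.2,44,77.4)"
```

```text
pos [ 500.3 -329.3  190.3] yaw [-179.99   -0.     77.27] F [ 0.   0.8 -6.4] gap 39.8 t 8.6
tool shift mm [117.3 -25.3 146.3] rot [-0.01 -0.   -0.13]
```

Emit:
play_rows --commands '[{"x":0.018,"y":-0.004,"z":0,"wx":0,"wy":0,"wz":-0.13,"grip":0},{"x":0.03,"y":-0.0065,"z":0,"wx":0,"wy":0,"wz":0,"grip":0},{"x":0.03,"y":-0.0065,"z":0,"wx":0,"wy":0,"wz":0,"grip":0},{"x":0.025,"y":-0.0055,"z":0,"wx":0,"wy":0,"wz":0,"grip":0},{"x":0.0143,"y":-0.0028,"z":0,"wx":0,"wy":0,"wz":0,"grip":0},{"x":0,"y":0,"z":0.015,"wx":0,"wy":0,"wz":0,"grip":0},{"x":0,"y":0,"z":0.025,"wx":0,"wy":0,"wz":0,"grip":0},{"x":0,"y":0,"z":0.03,"wx":0,"wy":0,"wz":0,"grip":0},{"x":0,"y":0,"z":0.03,"wx":0,"wy":0,"wz":0,"grip":0},{"x":0,"y":0,"z":0.022,"wx":0,"wy":0,"wz":0,"grip":0},{"x":0,"y":0,"z":0.016,"wx":0,"wy":0,"wz":0,"grip":0},{"x":0,"y":0,"z":0.008,"wx":0,"wy":0,"wz":0,"grip":0},{"x":0,"y":0,"z":0,"wx":0,"wy":0,"wz":0,"grip":0},{"x":0,"y":0,"z":0,"wx":0,"wy":0,"wz":0,"grip":0}]'

```text
clock: 10.35
eef_pos: [501.8, -209.6, 45.1]
eef_rot: [3.14, 0.0, 1.349]
wrist_force: [0.0, -0.5, -6.2]
finger_gap: 39.6
```

```bash
python3 -c "
from h import *
snap('wrist','w5');snap('side','s5')
plan(501.4,-209.2,44,77.4)
cv2.imwrite('pics/s5c.png',cv2.resize(cv2.imread('pics/s5.png')[150:310,200:380],None,fx=3.5,fy=3.5))"
```

```text
pos [ 501.8 -209.6   45. ] yaw [1.7993e+02 2.0000e-02 7.7290e+01] F [ 0.4  0.2 -6.3] gap 39.7 t 10.45
tool shift mm [ 0.3 -0.4  1. ] rot [ 0.07  0.02 -0.11]
```

View pics/w5.png

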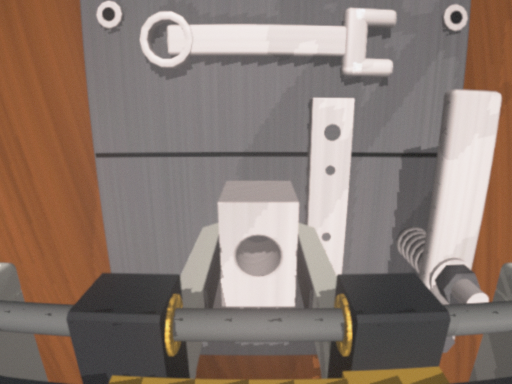

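View pics/s5c.png

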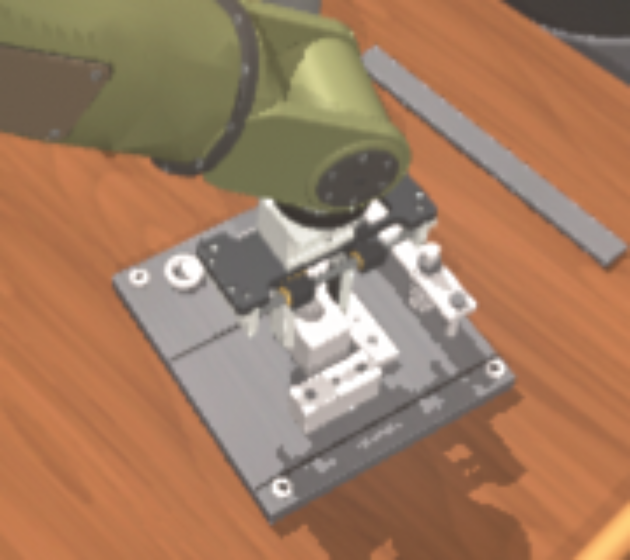

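The block hangs over the plate with a gap to the fence (block right edge col 297, fence left edge col ~309) and to the stop. I'll refit the fence line from this nearer view.

```bash
python3 - <<'E'
from h import *
f=np.load('pics/w5.npz');g=f['im'].astype(float).mean(2)
pts=[]
for r in range(105,190):
    p=np.diff(g[r,300:325]); i=p.argmax(); pts.append((300+i+.5,r))
q=onplane('wrist',pts,30,f['pos'],f['rot'])[:,:2].astype(np.float32)
v=cv2.fitLine(q,cv2.DIST_HUBER,0,.01,.01).ravel();a=np.degrees(np.arctan2(v[1],v[0]))%180
th=np.radians(a);n=np.array([np.sin(th),-np.cos(th)])
print(a,'TCP->face dist',(v[2:]-f['pos'][:2])@n, pts[0],pts[-1])
th=np.radians(77.4);n=np.array([np.sin(th),-np.cos(th)]);e=np.array([np.cos(th),np.sin(th)])
c=np.array([522.98,-260.02])-f['pos'][:2];print('corner rel TCP ex,ey',c@n,c@e)
E
```

```text
77.18297 TCP->face dist 31.04974988388473 (np.float64(311.5), 105) (np.float64(308.5), 189)
corner rel TCP ex,ey 31.626573668707177 -44.546339784831005
```

Emit:
play_rows --commands '[{"x":0,"y":0,"z":0.004,"wx":0,"wy":0,"wz":0,"grip":0},{"x":0,"y":0,"z":0.002,"wx":0,"wy":0,"wz":0,"grip":0},{"x":0,"y":0,"z":0.001,"wx":0,"wy":0,"wz":0,"grip":0},{"x":0,"y":0,"z":0,"wx":0,"wy":0,"wz":0,"grip":0},{"x":0,"y":0,"z":0,"wx":0,"wy":0,"wz":0,"grip":0}]'

```text
clock: 11.08
eef_pos: [501.5, -209.4, 37.4]
eef_rot: [3.142, 0.0, 1.349]
wrist_force: [-0.6, -0.0, -6.2]
finger_gap: 39.7
```

Emit:
play_rows --commands '[{"x":0,"y":0,"z":0.0007,"wx":0,"wy":0,"wz":0,"grip":0},{"x":0,"y":0,"z":0,"wx":0,"wy":0,"wz":0,"grip":0}]'

```text
clock: 11.32
eef_pos: [501.4, -209.4, 36.6]
eef_rot: [-3.142, -0.0, 1.349]
wrist_force: [0.4, -0.8, -5.7]
finger_gap: 39.6
```

Emit:
play_rows --commands '[{"x":0,"y":0,"z":0.0007,"wx":0,"wy":0,"wz":0,"grip":0},{"x":0,"y":0,"z":0,"wx":0,"wy":0,"wz":0,"grip":0}]'

```text
clock: 11.58
eef_pos: [501.5, -209.4, 36.4]
eef_rot: [3.141, 0.0, 1.349]
wrist_force: [-3.4, 1.9, 3.7]
finger_gap: 39.3
```

Emit:
play_rows --commands '[{"x":0,"y":0.003,"z":0,"wx":0,"wy":0,"wz":0,"grip":0},{"x":0,"y":0.003,"z":0,"wx":0,"wy":0,"wz":0,"grip":0},{"x":0,"y":0.002,"z":0,"wx":0,"wy":0,"wz":0,"grip":0},{"x":0,"y":0.001,"z":0,"wx":0,"wy":0,"wz":0,"grip":0},{"x":0,"y":0,"z":0,"wx":0,"wy":0,"wz":0,"grip":0}]'

```text
clock: 12.2
eef_pos: [510.2, -211.5, 36.4]
eef_rot: [3.141, 0.0, 1.349]
wrist_force: [-4.8, 0.9, 4.9]
finger_gap: 39.5
```

Emit:
play_rows --commands '[{"x":0,"y":0.0007,"z":0,"wx":0,"wy":0,"wz":0,"grip":0},{"x":0,"y":0,"z":0,"wx":0,"wy":0,"wz":0,"grip":0}]'

```text
clock: 12.45
eef_pos: [510.8, -211.7, 36.4]
eef_rot: [3.142, 0.0, 1.349]
wrist_force: [-6.1, 1.4, 5.7]
finger_gap: 39.4
```

Emit:
play_rows --commands '[{"x":0,"y":0.0005,"z":0,"wx":0,"wy":0,"wz":0,"grip":0},{"x":0,"y":0,"z":0,"wx":0,"wy":0,"wz":0,"grip":0}]'

```text
clock: 12.7
eef_pos: [511.3, -211.8, 36.4]
eef_rot: [-3.142, 0.0, 1.349]
wrist_force: [-4.8, 1.5, 6.9]
finger_gap: 39.7
```

Emit:
play_rows --commands '[{"x":0,"y":0.0005,"z":0,"wx":0,"wy":0,"wz":0,"grip":0},{"x":0,"y":0,"z":0,"wx":0,"wy":0,"wz":0,"grip":0}]'

```text
clock: 12.95
eef_pos: [511.8, -211.9, 36.4]
eef_rot: [-3.141, 0.0, 1.349]
wrist_force: [-6.0, 1.1, 5.9]
finger_gap: 39.7
```

Emit:
play_rows --commands '[{"x":0,"y":0.0005,"z":0,"wx":0,"wy":0,"wz":0,"grip":0},{"x":0,"y":0,"z":0,"wx":0,"wy":0,"wz":0,"grip":0}]'

```text
clock: 13.2
eef_pos: [512.2, -212.0, 36.4]
eef_rot: [-3.141, 0.0, 1.349]
wrist_force: [-5.3, 1.4, 5.5]
finger_gap: 39.4
```

Emit:
play_rows --commands '[{"x":0,"y":0.0005,"z":0,"wx":0,"wy":0,"wz":0,"grip":0},{"x":0,"y":0,"z":0,"wx":0,"wy":0,"wz":0,"grip":0}]'

```text
clock: 13.45
eef_pos: [512.8, -212.1, 36.4]
eef_rot: [-3.142, 0.0, 1.349]
wrist_force: [-5.4, 0.5, 5.3]
finger_gap: 39.9
```

Emit:
play_rows --commands '[{"x":0,"y":0.0005,"z":0,"wx":0,"wy":0,"wz":0,"grip":0},{"x":0,"y":0,"z":0,"wx":0,"wy":0,"wz":0,"grip":0}]'

```text
clock: 13.7
eef_pos: [513.2, -212.2, 36.4]
eef_rot: [-3.141, 0.0, 1.349]
wrist_force: [-7.6, 1.9, 6.5]
finger_gap: 39.5
```

Contact may be starting, after about 12 mm of travel.

Emit:
play_rows --commands '[{"x":0,"y":0.0005,"z":0,"wx":0,"wy":0,"wz":0,"grip":0},{"x":0,"y":0,"z":0,"wx":0,"wy":0,"wz":0,"grip":0}]'

```text
clock: 13.95
eef_pos: [513.2, -212.2, 36.4]
eef_rot: [-3.14, 0.0, 1.349]
wrist_force: [-10.9, 1.9, 9.6]
finger_gap: 39.8
```

Emit:
play_rows --commands '[{"x":0,"y":0.0005,"z":0,"wx":0,"wy":0,"wz":0,"grip":0},{"x":0,"y":0,"z":0,"wx":0,"wy":0,"wz":0,"grip":0}]'

```text
clock: 14.2
eef_pos: [513.2, -212.2, 36.4]
eef_rot: [-3.139, 0.0, 1.349]
wrist_force: [-15.1, 3.7, 13.0]
finger_gap: 39.6
```

Long fence reached: x has stopped and the force is rising. Now slide along it to the stop.

Emit:
play_rows --commands '[{"x":-0.003,"y":0,"z":0,"wx":0,"wy":0,"wz":0,"grip":0},{"x":-0.003,"y":0,"z":0,"wx":0,"wy":0,"wz":0,"grip":0},{"x":-0.003,"y":0,"z":0,"wx":0,"wy":0,"wz":0,"grip":0},{"x":-0.002,"y":0,"z":0,"wx":0,"wy":0,"wz":0,"grip":0},{"x":0,"y":0,"z":0,"wx":0,"wy":0,"wz":0,"grip":0}]'

```text
clock: 14.82
eef_pos: [511.3, -220.9, 36.5]
eef_rot: [-3.139, -0.003, 1.349]
wrist_force: [-9.8, 19.0, 16.2]
finger_gap: 39.4
```

Emit:
play_rows --commands '[{"x":-0.0007,"y":0,"z":0,"wx":0,"wy":0,"wz":0,"grip":0},{"x":0,"y":0,"z":0,"wx":0,"wy":0,"wz":0,"grip":0}]'

```text
clock: 15.08
eef_pos: [511.2, -221.4, 36.5]
eef_rot: [-3.139, -0.003, 1.35]
wrist_force: [-9.8, 20.6, 16.1]
finger_gap: 39.2
```

Emit:
play_rows --commands '[{"x":-0.0007,"y":0,"z":0,"wx":0,"wy":0,"wz":0,"grip":0},{"x":0,"y":0,"z":0,"wx":0,"wy":0,"wz":0,"grip":0}]'

```text
clock: 15.32
eef_pos: [511.0, -222.0, 36.5]
eef_rot: [-3.139, -0.003, 1.35]
wrist_force: [-10.4, 21.0, 15.2]
finger_gap: 39.5
```

Emit:
play_rows --commands '[{"x":-0.0007,"y":0,"z":0,"wx":0,"wy":0,"wz":0,"grip":0},{"x":0,"y":0,"z":0,"wx":0,"wy":0,"wz":0,"grip":0}]'

```text
clock: 15.58
eef_pos: [510.9, -222.7, 36.5]
eef_rot: [-3.139, -0.003, 1.35]
wrist_force: [-9.1, 20.5, 16.1]
finger_gap: 39.2
```

Emit:
play_rows --commands '[{"x":0,"y":0,"z":-0.0006,"wx":0,"wy":0,"wz":0,"grip":0},{"x":-0.0007,"y":0,"z":0,"wx":0,"wy":0,"wz":0,"grip":0},{"x":0,"y":0,"z":0,"wx":0,"wy":0,"wz":0,"grip":0}]'

```text
clock: 15.95
eef_pos: [510.6, -224.0, 36.5]
eef_rot: [-3.139, -0.002, 1.349]
wrist_force: [-7.6, 14.6, 7.5]
finger_gap: 39.5
```

Emit:
play_rows --commands '[{"x":-0.0007,"y":0,"z":0,"wx":0,"wy":0,"wz":0,"grip":0},{"x":0,"y":0,"z":0,"wx":0,"wy":0,"wz":0,"grip":0}]'

```text
clock: 16.2
eef_pos: [510.4, -224.7, 36.5]
eef_rot: [-3.139, -0.003, 1.349]
wrist_force: [-8.1, 14.0, 7.1]
finger_gap: 39.7
```

Emit:
play_rows --commands '[{"x":-0.0007,"y":0,"z":0,"wx":0,"wy":0,"wz":0,"grip":0},{"x":0,"y":0,"z":0,"wx":0,"wy":0,"wz":0,"grip":0}]'

```text
clock: 16.45
eef_pos: [510.3, -225.3, 36.5]
eef_rot: [-3.139, -0.002, 1.349]
wrist_force: [-8.4, 14.1, 7.3]
finger_gap: 39.6
```

Emit:
play_rows --commands '[{"x":-0.0007,"y":0,"z":0,"wx":0,"wy":0,"wz":0,"grip":0},{"x":0,"y":0,"z":0,"wx":0,"wy":0,"wz":0,"grip":0}]'

```text
clock: 16.7
eef_pos: [510.1, -226.0, 36.5]
eef_rot: [-3.139, -0.003, 1.349]
wrist_force: [-7.9, 12.9, 7.8]
finger_gap: 39.7
```

Emit:
play_rows --commands '[{"x":-0.0005,"y":0,"z":0,"wx":0,"wy":0,"wz":0,"grip":0},{"x":0,"y":0,"z":0,"wx":0,"wy":0,"wz":0,"grip":0}]'

```text
clock: 16.95
eef_pos: [510.0, -226.5, 36.5]
eef_rot: [-3.139, -0.003, 1.349]
wrist_force: [-8.1, 15.0, 7.6]
finger_gap: 39.5
```

Emit:
play_rows --commands '[{"x":-0.0005,"y":0,"z":0,"wx":0,"wy":0,"wz":0,"grip":0},{"x":0,"y":0,"z":0,"wx":0,"wy":0,"wz":0,"grip":0}]'

```text
clock: 17.2
eef_pos: [510.0, -226.6, 36.5]
eef_rot: [-3.139, -0.003, 1.349]
wrist_force: [-6.9, 16.6, 7.7]
finger_gap: 39.7
```

Emit:
play_rows --commands '[{"x":-0.0005,"y":0,"z":0,"wx":0,"wy":0,"wz":0,"grip":0},{"x":0,"y":0,"z":0,"wx":0,"wy":0,"wz":0,"grip":0}]'

```text
clock: 17.45
eef_pos: [510.0, -226.6, 36.5]
eef_rot: [-3.138, -0.004, 1.35]
wrist_force: [-6.1, 21.7, 8.8]
finger_gap: 39.9
```

Emit:
play_rows --commands '[{"x":-0.0005,"y":0,"z":0,"wx":0,"wy":0,"wz":0,"grip":0},{"x":0,"y":0,"z":0,"wx":0,"wy":0,"wz":0,"grip":0}]'

```text
clock: 17.7
eef_pos: [510.0, -226.6, 36.5]
eef_rot: [-3.138, -0.005, 1.35]
wrist_force: [-6.0, 24.8, 9.9]
finger_gap: 39.6
```

Emit:
play_rows --commands '[{"x":0,"y":0.0005,"z":0,"wx":0,"wy":0,"wz":0,"grip":0},{"x":0,"y":0.0005,"z":0,"wx":0,"wy":0,"wz":0,"grip":0},{"x":0,"y":0,"z":0,"wx":0,"wy":0,"wz":0,"grip":0}]'

```text
clock: 18.08
eef_pos: [510.0, -226.6, 36.5]
eef_rot: [-3.136, -0.005, 1.35]
wrist_force: [-14.1, 26.1, 16.1]
finger_gap: 39.6
```

Emit:
play_rows --commands '[{"x":-0.0005,"y":0,"z":0,"wx":0,"wy":0,"wz":0,"grip":0},{"x":-0.0003,"y":0,"z":0,"wx":0,"wy":0,"wz":0,"grip":0},{"x":0,"y":0,"z":0,"wx":0,"wy":0,"wz":0,"grip":0},{"x":0,"y":0,"z":0,"wx":0,"wy":0,"wz":0,"grip":0}]'

```text
clock: 18.58
eef_pos: [510.0, -226.6, 36.5]
eef_rot: [-3.136, -0.006, 1.35]
wrist_force: [-12.9, 32.2, 17.4]
finger_gap: 39.8
```

```bash
python3 -c "
from h import *
snap('wrist','w6');snap('side','s6')
plan(509.8,-226.4,36.4,77.3)
cv2.imwrite('pics/s6c.png',cv2.resize(cv2.imread('pics/s6.png')[200:300,240:360],None,fx=5,fy=5,interpolation=cv2.INTER_CUBIC))
s=manip.read_state();F=s['wrist_force'];th=np.radians(77.3)
print('ex',F[0]*np.sin(th)-F[1]*np.cos(th),'ey',F[0]*np.cos(th)+F[1]*np.sin(th))"
```

```text
pos [ 510.  -226.7   36.5] yaw [-179.67   -0.33   77.34] F [-13.   31.6  17.5] gap 39.5 t 18.68
tool shift mm [ 0.2 -0.3  0.1] rot [-0.33 -0.33  0.04]
ex -19.610575881807407 ey 28.02006612104056
```

View pics/s6c.png

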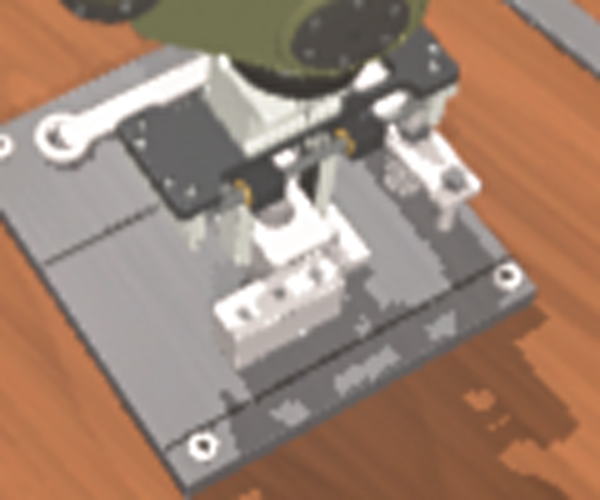

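View pics/w6.png

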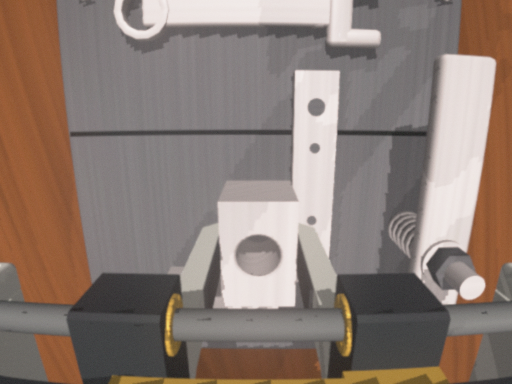

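Emit:
play_rows --commands '[{"x":0,"y":0,"z":-0.0005,"wx":0,"wy":0,"wz":0,"grip":0},{"x":0,"y":0.0004,"z":0,"wx":0,"wy":0,"wz":0,"grip":0},{"x":0,"y":0,"z":0,"wx":0,"wy":0,"wz":0,"grip":0},{"x":0,"y":0,"z":0,"wx":0,"wy":0,"wz":0,"grip":0},{"x":0,"y":0,"z":0,"wx":0,"wy":0,"wz":0,"grip":0}]'

```text
clock: 19.3
eef_pos: [510.0, -226.6, 36.5]
eef_rot: [-3.135, -0.006, 1.35]
wrist_force: [-13.6, 30.9, 12.4]
finger_gap: 39.3
```

```bash
python3 -c "
from h import *
plan(509.8,-226.4,36.4,77.3)
s=manip.read_state();F=s['wrist_force'];th=np.radians(77.3)
print('ex',F[0]*np.sin(th)-F[1]*np.cos(th),'ey',F[0]*np.cos(th)+F[1]*np.sin(th),s['qd'])
f=np.load('pics/w6.npz');P=cloud('wrist',f['d'],f['pos'],f['rot']).reshape(384,512,3)
b=P[200:232,225:292].reshape(-1,3);A=np.c_[b[:,:2]-b[:,:2].mean(0),np.ones(len(b))];k=np.linalg.lstsq(A,b[:,2],rcond=None)[0];print('top plane tilt deg',np.degrees(k[:2]),'z',k[2])
"
```

```text
pos [ 510.  -226.6   36.5] yaw [-179.61   -0.35   77.33] F [-13.6  30.9  12.4] gap 39.3 t 19.3
tool shift mm [ 0.2 -0.3  0.1] rot [-0.39 -0.35  0.03]
ex -20.048898929362366 ey 27.184375150935512 [-0.00010406  0.00033439  0.00043565  0.0002691   0.00026997 -0.00123049]
top plane tilt deg [12.94849179 57.47941702] z 62.749882060036704
```

```bash
python3 -c "
from h import *
f=np.load('pics/w6.npz');P=cloud('wrist',f['d'],f['pos'],f['rot']).reshape(384,512,3)
b=P[195:300,215:302].reshape(-1,3);b=b[abs(b[:,2]-62)<3.5];A=np.c_[b[:,:2]-b[:,:2].mean(0),np.ones(len(b))];k=np.linalg.lstsq(A,b[:,2],rcond=None)[0];print(len(b),'tilt deg',np.degrees(k[:2]),'z',k[2]);r=cv2.minAreaRect(b[:,:2].astype(np.float32));print(r)
s=manip.read_state();print(s['wrist_force'],s['eef_pos'],s['clock'])
print(manip.sign_off())
"
```

```text
6444 tilt deg [-0.18186537  0.26983242] z 61.95292987377733
((510.4374694824219, -224.60243225097656), (56.508052825927734, 44.641029357910156), 77.80750274658203)
[-13.58201178  30.92697135  12.42525416] [ 510.02011273 -226.64987967   36.50412194] 19.3
the job is handed in; nothing more can be done
None
```

I lifted the steel block straight off the left rod, slid it along the plate into the corner, and handed the job in at 19.3 s. It is still gripped at 60 N and pressed against both fences. No verdict came back.

**Last checks:**
- **Position:** the tool stopped dead against both fences at (510.0, −226.6). The camera put home at (509.8, −226.4), about 0.3 mm away.
- **Alignment:** the tool is turned to 77.3°. The fence measured 77.2 to 77.7°, depending on the view.
- **Upright:** the block's top is level within about 0.3°, and the tool within about 0.5°. The depth reading put the top at 62.0 mm against 63 expected, inside the 2 mm calibration error.
- **Push:** about 20 N towards the long fence, 27 N towards the stop and 12 N down, not moving. These are wrist readings, so friction on the plate takes an unknown part of what reaches each fence.

**Checks that failed or disagreed:**
- My first tilt fit gave nonsense because it included the bore. I redid it without the bore.
- A rectangle fitted to the block's top in the last picture put its centre about 2 mm off in y, measuring 56.5 x 44.6 instead of 60 x 40. The gripper hid the rear edge, so I relied on the contact position instead.

I touched nothing else that I know of, but I did not re-measure the other items at the end.

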